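Push the carton into the corner of the measuring gauge

ROBOT

A 7-joint arm with a two-finger parallel gripper is mounted at the origin on the work surface. World frame = base frame: x ahead of the robot, y to its left, z up, the work surface at z = 0. Lengths are in m, angles in rad, forces in N, time in s.
With the tool pointing down it reaches from about 0.4 to 0.85 m from the base axis. Payload 4.4 kg.
Tool frame: the origin (TCP) lies midway between the tips of the shut fingers; the grasp point (between the pads) lies 19 mm behind it (r.pinch_z is the distance from the TCP to the grasp point, in m); z points along the fingers, x is the direction in which the jaws open and shut, and the axes are right-handed (so a half turn about z gives the same grasp; the last joint's range is limited). The gripper opens to 94 mm and grips with 3 to 60 N. Pads are 16 mm wide; open, the fingers measure 119 mm over their backs; the gripper's body (75 mm by 177 mm) begins 78 mm behind the grasp point.
Start: joints at [1.227, 0.628, 0.038, 1.517, -0.027, 0.996, -0.02], TCP at [0.178, -0.625, 0.181] pointing down, gripper open.
Joint ranges: [-3.06, 3.06], [-0.37, 2.12], [-1.25, 1.32], [0.18, 2.47], [-1.1, 4.24], [0.23, 1.98], [-2.94, 2.94]. Speed limits (rad/s): [2.57, 2.57, 3.14, 3.14, 3.14, 3.14, 3.14].

INTERFACE

Orientations are given as a unit quaternion [x, y, z, w].
In Python, from station import r gives the robot as it stands.
- The arm moves only by the tool drive_tool, never from a script. Its argument "moves" is a list of rows, each a list of 3 entries, a list of its own where there are three numbers: the finger opening in mm, from 0 to 94, then the shift along the world's x, y, z in mm, then the turn, a rotation vector about the world's x, y, z in rad. In form: [[gripper, [x, y, z], [rx, ry, rz]], ...]. A call has 1 to 12 rows; each row shifts and turns the commanded pose from where the row before left it; what a row does not reach is not made up. A row lasts 1/12 s, in which the tool goes at most 41.7 mm and 7.16 degrees, less where a joint would pass 70% of its speed; a pose out of reach is approached as far as the arm can. A call with a gripper value outside its range is refused whole. The fingers move at their own pace and stop on an object; "squeeze" is the grip in N (left out, the last holds). Time passes only in rows, so rows that do not move let the fingers close. It gives the time, the measured TCP pose, the force and the opening at its end, in the units of the state.
- r.read_state(): the state, without advancing time (a new reading comes with each control period).
- r.read_camera(name): name is "side" or "top"; returns the picture (384x512x3 uint8, red, green, blue); there is no depth.
- r.camera_info(name): a dict with "fx", "fy", "cx", "cy" (pixels), "T" (4x4, takes a point from camera to world coordinates). Camera axes: x right, y down, z forward; pixel columns grow to the right and rows downward; lengths in m; the calibration is good to about 2 mm. A picture is of the moment at which its call begins. camera_info takes no time and is no camera call.
- r.sign_off(): hands the job in, once; it reports no verdict.
The state is a dict: "t": time; "joint_positions": joint angles; "qvel": joint speeds; "effort": joint torques, N m; "tcp_pos": TCP position; "eef_rot": TCP orientation; "wrist_force": force on the tool from outside, world axes, zero at the start; "ft_torque": the same for the moment, N m; "gripper_width": finger opening in m.
Only numpy, scipy, OpenCV 4.12 (cv2) and the standard library are available. Lean on these libraries where they do the work, as an engineer would, in place of code of your own. Each camera call takes 0.05 s, during which the arm holds its last target.

TASK

At the storeroom's measuring bench, push the large carton along the bench with your fingers until one of its long sides lies flush against the steel rail and its end is flush against the end stop, snug in the corner. Do not grasp, lift or tip it, and leave every other thing on the bench where it stands.

Things in the scene. Friction and masses are not known exactly. Their poses are not given: they have to be found in the camera images.
- carton: the largest loose carton, sealed cardboard: 105 mm along its x, 150 mm along its y, 70 mm high, 0.35 to 0.7 kg, slides freely. Origin: centre of its underside, z up. It starts on the robot's side of the rail, right of the end stop, turned up to 25 degrees from the rail; nothing stands between it and the corner
- gauge: fixed steel angle rail, 45 mm high, across the bench beyond the carton. Origin: at bench height on its flat face that looks to the robot. x points square into the face (away from the robot), y along the rail to the robot's left, z up. The face is the plane x = 0 of this frame, from y = -360 to +220 mm
- end_stop: fixed dark steel bar square to the rail, sticking out 95 mm from its face to the robot, 22 mm wide, 45 mm high; clamp and black knob at the rail end, 71 mm high. Origin: at bench height in the inner corner of rail face and stop face; axes parallel to the rail's. The stop face looks to the carton (-y): plane y = 0, from x = 0 to -95 mm
- small_carton: small sealed cardboard carton, 60 x 80 mm and 50 mm high: a bystander, not to be moved. Origin: centre of its underside
- tin: plain steel tin with a lid, 72 mm across, 72 mm high: a bystander. Origin: centre of its underside
- reel: wire reel lying flat, black flanges 76 mm across, copper wire between, 40 mm high: a bystander. Origin: centre of its underside
- tape: roll of clear tape lying flat, 90 mm across, 45 mm high: a bystander. Origin: centre of its underside
- jar: glass jar with a steel cap, 64 mm across, 80 mm high: a bystander. Origin: centre of its underside
- padlock: brass padlock 45 mm wide, 22 mm thick, 66 mm high, standing to the left of the end stop: a bystander. Origin: centre of its underside

How it is judged:
By the outcome, as a careful person would: the job done as asked, in the order asked, and still so for the second after the job is handed in, with the robot touching nothing.
It also fails if it takes over 48 s, if anything falls off the work surface, if the arm or the gripper's body presses on something with over 40 N, if the wrist force passes 120 N, or if a joint passes its speed limit or range.

## Working session

There is one attempt and no reset: what is moved stays moved. The work goes in short steps, Python scripts to look and compute and a tool call to move; the robot and the scene stay as the last step left them, time stands still between calls to the robot, and variables do not carry over. Pictures are saved under pics/ and viewed, and the job is handed in when it is done.

Besides the shell and the picture viewer there is one more tool, called as a command line: name --argument value ..., lists and objects as JSON in quotes. drive_tool: Moves the arm, as the interface text tells. Its arguments: {"type":"object","properties":{"moves":{"type":"array","items":{"type":"array"}},"squeeze":{"type":"number"}},"required":["moves"]}

```bash
mkdir -p pics; ls
python3 - <<'E'
from station import r
import cv2
for n in ["top","side"]:
    im=r.read_camera(n); cv2.imwrite(f"pics/{n}0.png",im[:,:,::-1])
    c=r.camera_info(n); print(n,c)
s=r.read_state(); print(s)
E
```

```text
pics
top {'fx': 349.58273690703294, 'fy': 349.58273690703294, 'cx': 252.3739611655244, 'cy': 189.05192306430754, 'T': array([[ 0.01623793, -0.99400946,  0.10808114,  0.46179518],
       [-0.99947496, -0.01916761, -0.02612278, -0.03124173],
       [ 0.02803795, -0.10760021, -0.99379881,  0.96149357],
       [ 0.        ,  0.        ,  0.        ,  1.        ]])}
side {'fx': 456.82704039517984, 'fy': 456.82704039517984, 'cx': 253.31889070089608, 'cy': 200.19773167876832, 'T': array([[-0.89135786, -0.35861113,  0.27727103,  0.1646777 ],
       [-0.45315888,  0.68966525, -0.56480871,  0.73618159],
       [ 0.0113225 , -0.62909451, -0.77724636,  1.07252832],
       [ 0.        ,  0.        ,  0.        ,  1.        ]])}
{'t': 0.1, 'joint_positions': array([ 1.22717194,  0.62922512,  0.03845985,  1.51825912, -0.02695735,
        0.99635524, -0.0200473 ]), 'qvel': array([-5.88426367e-05, -5.73004658e-04,  1.25367713e-03, -2.63634165e-03,
       -3.19802549e-04, -8.58399556e-05,  9.73055134e-05]), 'effort': array([ 1.86214696e-03, -5.50791693e+01,  1.14743683e+00, -1.87117052e+01,
       -5.20394684e-02,  1.92566524e-02,  2.26738530e-05]), 'tcp_pos': array([ 0.17809718, -0.62444097,  0.18036776]), 'eef_rot': array([ 7.98194350e-01, -6.02399396e-01, -7.07817717e-04, -4.96044345e-04]), 'wrist_force': array([ 0.31317024, -0.49539833, -0.19617884]), 'ft_torque': array([ 0.01706267,  0.01967389, -0.00998886]), 'gripper_width': 0.09401744573332392}
```

View pics/top0.png

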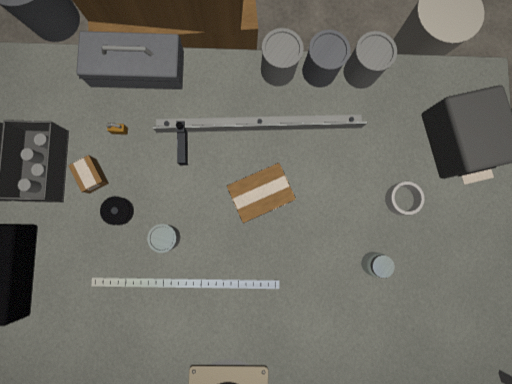

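View pics/side0.png

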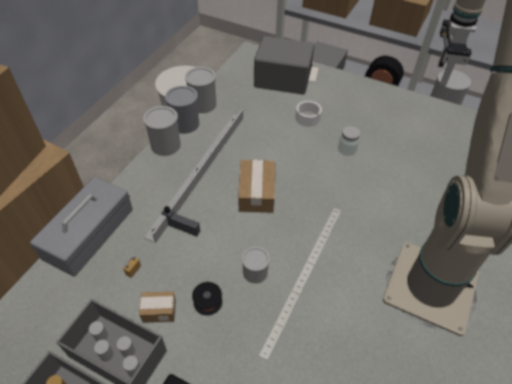

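Run:
```python
import cv2
a=cv2.imread("pics/top0.png")
cv2.imwrite("pics/z1.png",cv2.resize(a[105:235,140:300],None,fx=5,fy=5 if 0 else 4.5,interpolation=cv2.INTER_CUBIC))
cv2.imwrite("pics/z2.png",cv2.resize(a[105:175,145:375],None,fx=3.4,fy=8,interpolation=cv2.INTER_CUBIC))
b=cv2.imread("pics/side0.png")
cv2.imwrite("pics/z3.png",cv2.resize(b[100:250,130:290],None,fx=4,fy=4,interpolation=cv2.INTER_CUBIC))
```

```text
(no output)
```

View pics/z1.png

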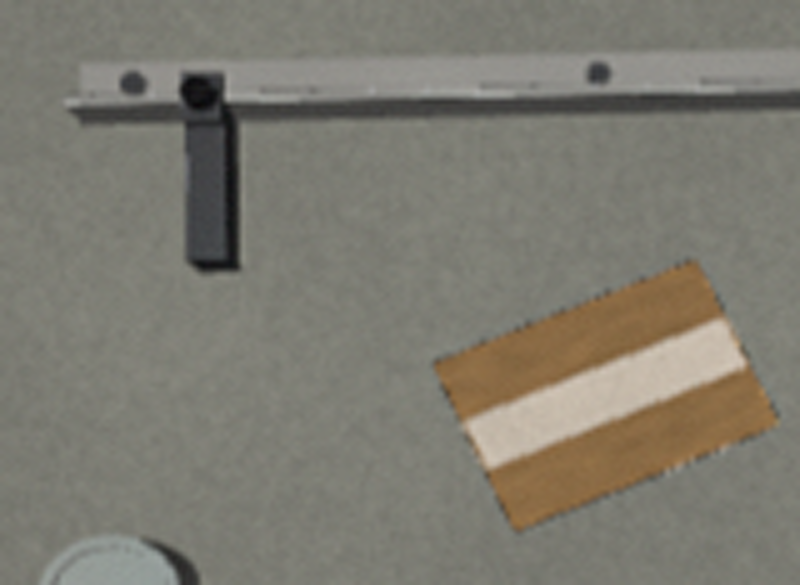

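View pics/z2.png

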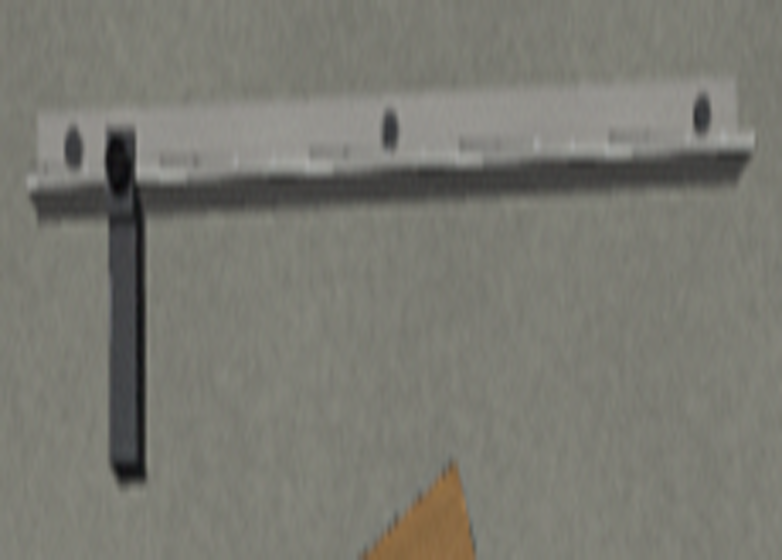

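View pics/z3.png

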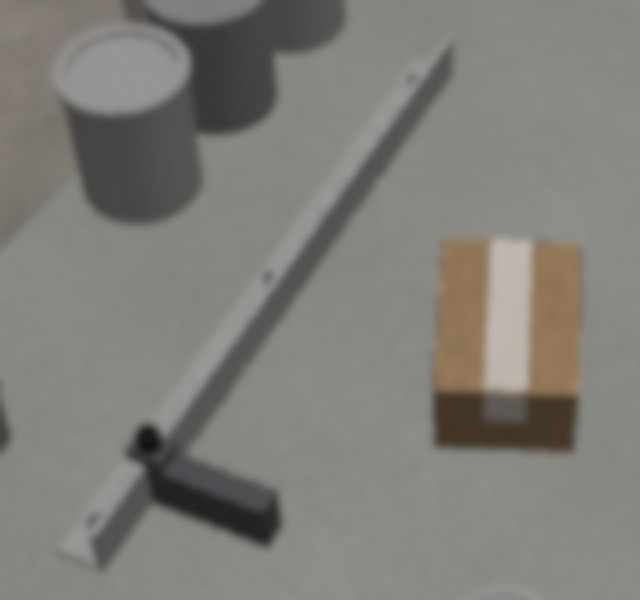

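```bash
cat > h.py <<'E'
import numpy as np,cv2
from station import r
def ray(n,uv,z):
    c=r.camera_info(n);uv=np.atleast_2d(uv).astype(float)
    d=np.c_[(uv[:,0]-c['cx'])/c['fx'],(uv[:,1]-c['cy'])/c['fy'],np.ones(len(uv))]@c['T'][:3,:3].T
    o=c['T'][:3,3]; return (o+d*((z-o[2])/d[:,2])[:,None])[:,:2]
def proj(n,p):
    c=r.camera_info(n);p=(np.atleast_2d(p)-c['T'][:3,3])@c['T'][:3,:3]
    return np.c_[c['fx']*p[:,0]/p[:,2]+c['cx'],c['fy']*p[:,1]/p[:,2]+c['cy']]
def carton(im,n="top",box=(150,110,380,240)):
    # brown+white mask -> biggest; im RGB
    hsv=cv2.cvtColor(im,cv2.COLOR_RGB2HSV)
    x0,y0,x1,y1=box
    m=((hsv[...,0]>5)&(hsv[...,0]<25)&(hsv[...,1]>40)&(hsv[...,2]>70)) | ((im.min(2)>150)&(im[...,0].astype(int)-im[...,2]>12))
    m=m.astype(np.uint8); k=np.zeros_like(m);k[y0:y1,x0:x1]=1;m*=k
    m=cv2.morphologyEx(m,cv2.MORPH_CLOSE,np.ones((3,3)))
    cs,_=cv2.findContours(m,cv2.RETR_EXTERNAL,cv2.CHAIN_APPROX_NONE)
    c=max(cs,key=cv2.contourArea)
    w=ray(n,c[:,0,:],0.07)*1000
    rc=cv2.minAreaRect(w.astype(np.float32)); M=cv2.moments(c)
    cen=ray(n,[[M['m10']/M['m00'],M['m01']/M['m00']]],0.07)*1000
    return rc,cv2.boxPoints(rc),cen[0],m
E
python3 - <<'E'
from h import *
im=cv2.imread("pics/top0.png")[:,:,::-1].copy()
rc,bp,cen,m=carton(im);print(rc,cen);print(bp)
g=cv2.cvtColor(im,cv2.COLOR_RGB2GRAY).astype(float)
# rail: bright->dark transition along columns (top front edge)
pts=[]
for u in range(196,362,3):
    col=cv2.GaussianBlur(g[:,u-1:u+2],(3,1),0).mean(1)[112:140]
    d=np.diff(col); k=d.argmin(); 
    # subpixel
    a,b,c=d[k-1],d[k],d[k+1]; pts.append([u,112+k+.5+.5*(a-c)/(a-2*b+c)])
w=ray("top",pts,0.045)*1000
p=np.polyfit(w[:,1],w[:,0],1);res=w[:,0]-np.polyval(p,w[:,1]);ok=abs(res)<3;p=np.polyfit(w[ok,1],w[ok,0],1)
print("rail x=a*y+b",p,"deg",np.degrees(np.arctan(p[0])),res.std(),ok.sum())
for rw in (138,145,152,158): print(rw,g[rw,174:195].astype(int))
for u in (180,182,184): print(u,g[155:172,u].astype(int))
print(ray("top",[[153.8,127.75],[367.1,122.5]],.045)*1000)
E
```

```text
((551.3895263671875, -76.66605377197266), (106.2737045288086, 151.1670379638672), 25.104822158813477) [550.7253686  -76.16281269]
[[ 471.2041    -30.767351]
 [ 535.3406   -167.65411 ]
 [ 631.57495  -122.56476 ]
 [ 567.4385     14.322006]]
rail x=a*y+b [-4.84253784e-02  7.29950986e+02] deg -2.772404044271401 0.5554429415815109 56
138 [123 122 115  69  66  68  68  69  68  67  67  28  27  69 128 122 121 123
 121 120 124]
145 [126 122 120  97  70  69  66  70  67  71  67  25  20  57 125 121 121 126
 124 123 123]
152 [126 128 121  83  66  69  68  69  70  72  68  34  20  57 125 126 121 122
 121 120 122]
158 [126 130 125  82  65  68  69  70  70  74  71  40  24  60 129 125 123 124
 127 126 123]
180 [ 68  69  72  69  67  67  69  55  20  30  77 117 130 129 126 131 130]
182 [ 68  68  70  70  68  74  72  59  23  30  78 119 129 126 124 124 125]
184 [ 71  72  72  71  67  71  72  56  26  32  93 131 128 124 125 123 128]
[[ 720.85202794  210.33735549]
 [ 749.49194725 -364.41216959]]
```

Run:
```python
from h import *
im=cv2.imread("pics/top0.png")[:,:,::-1].copy()
g=cv2.cvtColor(im,cv2.COLOR_RGB2GRAY).astype(float)
R=[];L=[];F=[]
for v in range(136,161):
    rw=g[v]; f=(rw[185]-24)/(69-24); f=np.clip(f,0,1); R.append([184.5+f,v])
    f=np.clip((rw[177]-68)/(122-68),0,1); L.append([176.5+f,v])
f=lambda P:np.polyfit(*(ray("top",P,.045)*1000).T,1)
print(f(R),f(L))
a=-0.0484253784;b=729.951
pr=f(R); # y=pr0*x+pr1
x=(a*pr[1]+b)/(1-a*pr[0]);y=pr[0]*x+pr[1];print("corner",x,y)
ex=np.array([np.cos(np.arctan(-a)),np.sin(np.arctan(-a))]);ey=np.array([-ex[1],ex[0]])
C=np.array([x,y]); 
print("stop end", C-95*ex, proj("top",[[*((C-95*ex)/1000),.045]]))
T=C-52.5*ex-75*ey;print("target",T)
b=carton(im)[1]; print(((b-C)@ex),((b-C)@ey))
```

```text
[4.93047648e-02 9.34962312e+01] [3.67567631e-02 1.22589952e+02]
corner 723.6955128468828 129.17786829554478
stop end [628.80670564 124.5828419 ] [[184.81268307 162.44626999]]
target [674.88461391  51.72629539]
[-259.93222475 -202.49185331 -104.18920242 -161.62957377] [-147.54533044 -287.37407171 -246.99222261 -107.16347943]
```

drive_tool --moves '[[94, [18, 31, 0], [0, 0, 0.0134]], [94, [18, 31, 0], [0, 0, 0.0134]], [94, [18, 31, 0], [0, 0, 0.0134]], [94, [18, 31, 0], [0, 0, 0.0134]], [94, [18, 31, 0], [0, 0, 0.0134]], [94, [18, 31, 0], [0, 0, 0.0134]], [94, [18, 31, 0], [0, 0, 0.0134]], [94, [18, 31, 0], [0, 0, 0.0134]], [94, [18, 31, 0], [0, 0, 0.0134]], [94, [18, 31, 0], [0, 0, 0.0134]], [94, [18, 31, 0], [0, 0, 0.0134]], [94, [18, 31, 0], [0, 0, 0.0134]]]'

```text
t: 1.1
tcp_pos: [0.3946, -0.2514, 0.1811]
eef_rot: [0.844, -0.536, -0.0, 0.0]
wrist_force: [0.5, 0.0, 0.4]
gripper_width: 0.0942
```

drive_tool --moves '[[94, [18.5, 34, 0], [0, 0, 0]], [94, [18.5, 34, 0], [0, 0, 0]], [94, [18.5, 34, 0], [0, 0, 0]], [94, [18.5, 34, 0], [0, 0, 0]], [94, [0, 0, -35], [0, 0, 0]], [94, [0, 0, -35], [0, 0, 0]], [94, [0, 0, -35], [0, 0, 0]], [94, [0, 0, -35], [0, 0, 0]], [94, [0, 0, -22], [0, 0, 0]], [94, [0, 0, 0], [0, 0, 0]]]'

```text
t: 1.93
tcp_pos: [0.4647, -0.1162, 0.0153]
eef_rot: [0.844, -0.536, -0.004, 0.002]
wrist_force: [0.0, -0.2, 0.3]
gripper_width: 0.0944
```

Run:
```python
from h import *
a=r.read_camera("side"); b=r.read_camera("top")
cv2.imwrite("pics/a1.png",np.hstack([cv2.resize(a[100:300,130:380,::-1],None,fx=1.6,fy=2),cv2.resize(b[100:300,150:400,::-1],None,fx=1.6,fy=2)]))
s=r.read_state();print(s['tcp_pos'],s['joint_positions'],s['wrist_force'])
```

```text
[ 0.46771414 -0.11695277  0.01886538] [ 0.21550741  0.66581152 -0.04215317  2.10921732  0.07206486  0.36975623
 -1.01703889] [ 0.91287173  0.40683831 -0.33688414]
```

View pics/a1.png

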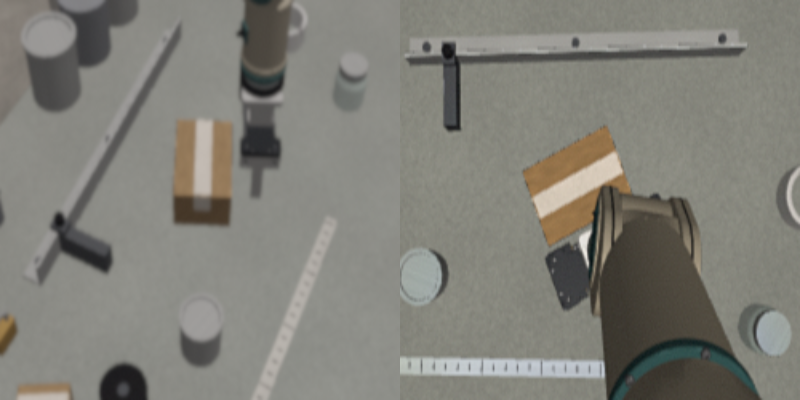

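Run:
```python
import numpy as np
C=np.array([723.7,129.2]);yr=2.77
e=lambda d:np.array([np.cos(np.radians(d)),np.sin(np.radians(d))])
c=np.array([551.1,-76.4]);tcp=[];N=22;L=0
ths=np.linspace(25.1,yr,N+1)
for k in range(N+1):
    tcp.append(c-60.5*e(ths[k])); 
    if k<N: c=c+5.8*e((ths[k]+ths[k+1])/2)
print("end c rail",(c-C)@e(yr),(c-C)@e(yr+90)); tcp=np.array(tcp);print(tcp[0],tcp[-1]);print(np.diff(tcp,axis=0).round(2).tolist(),np.radians(np.diff(ths))[0])
```

```text
end c rail -57.938464488821396 -172.4664850656644
[ 496.31308766 -102.06406508] [613.73467312 -48.78872218]
[[4.83, 3.39], [4.89, 3.3], [4.94, 3.22], [5.0, 3.13], [5.06, 3.04], [5.11, 2.95], [5.16, 2.86], [5.21, 2.77], [5.26, 2.67], [5.3, 2.58], [5.35, 2.48], [5.39, 2.39], [5.43, 2.29], [5.47, 2.2], [5.51, 2.1], [5.55, 2.0], [5.58, 1.9], [5.62, 1.8], [5.65, 1.7], [5.68, 1.6], [5.7, 1.5], [5.73, 1.4]] -0.017715091907742456
```

drive_tool --moves '[[94, [7, 3.6, 0], [0, 0, 0]], [94, [7, 3.6, 0], [0, 0, 0]], [94, [7, 3.6, 0], [0, 0, 0]], [94, [7, 3.6, 0], [0, 0, 0]], [94, [4.8, 3.4, 0], [0, 0, -0.0177]], [94, [4.9, 3.3, 0], [0, 0, -0.0177]], [94, [4.9, 3.2, 0], [0, 0, -0.0177]], [94, [5, 3.1, 0], [0, 0, -0.0177]], [94, [5.1, 3, 0], [0, 0, -0.0177]], [94, [5.1, 2.9, 0], [0, 0, -0.0177]], [94, [5.2, 2.9, 0], [0, 0, -0.0177]], [94, [5.2, 2.8, 0], [0, 0, -0.0177]]]'

```text
t: 3.03
tcp_pos: [0.5329, -0.0785, 0.0194]
eef_rot: [0.803, -0.595, -0.003, 0.002]
wrist_force: [-6.4, -3.0, 6.0]
gripper_width: 0.0941
```

Run:
```python
from h import *
a=r.read_camera("side"); b=r.read_camera("top")
cv2.imwrite("pics/a2.png",np.hstack([cv2.resize(a[100:300,130:380,::-1],None,fx=1.6,fy=2),cv2.resize(b[100:300,150:400,::-1],None,fx=1.6,fy=2)]))
s=r.read_state();print(s['tcp_pos'],s['wrist_force'])
```

```text
[ 0.53585123 -0.07755451  0.01933832] [-3.80561705 -0.30877788  3.00068253]
```

View pics/a2.png

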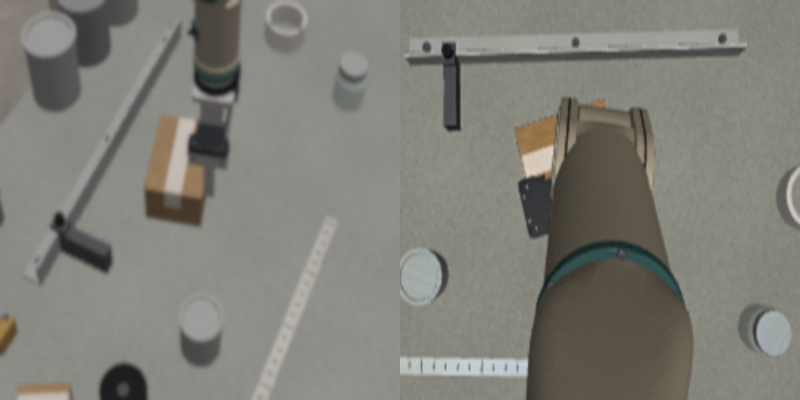

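drive_tool --moves '[[94, [5.2, 2.7, 0], [0, 0, -0.0177]], [94, [5.3, 2.6, 0], [0, 0, -0.0177]], [94, [5.3, 2.5, 0], [0, 0, -0.0177]], [94, [5.4, 2.4, 0], [0, 0, -0.0177]], [94, [5.4, 2.3, 0], [0, 0, -0.0177]], [94, [5.5, 2.2, 0], [0, 0, -0.0177]], [94, [5.5, 2.1, 0], [0, 0, -0.0177]], [94, [5.5, 2, 0], [0, 0, -0.0177]], [94, [5.6, 1.9, 0], [0, 0, -0.0177]], [94, [5.6, 1.8, 0], [0, 0, -0.0177]], [94, [5.7, 1.7, 0], [0, 0, -0.0177]], [94, [5.7, 1.6, 0], [0, 0, -0.0177]]]'

```text
t: 4.13
tcp_pos: [0.5993, -0.0519, 0.0192]
eef_rot: [0.736, -0.677, -0.002, 0.002]
wrist_force: [-7.7, -0.2, 4.5]
gripper_width: 0.0939
```

Run:
```python
from h import *
a=r.read_camera("side"); b=r.read_camera("top")
cv2.imwrite("pics/a3.png",np.hstack([cv2.resize(a[100:300,130:380,::-1],None,fx=1.6,fy=2),cv2.resize(b[100:300,150:400,::-1],None,fx=1.6,fy=2)]))
s=r.read_state();print(s['tcp_pos'],s['eef_rot'],s['wrist_force'])
```

```text
[ 0.60206184 -0.051425    0.01914841] [ 7.36475638e-01 -6.76463892e-01 -4.79047768e-04  8.28165614e-05] [-2.49313016  0.82139772  1.43928237]
```

View pics/a3.png

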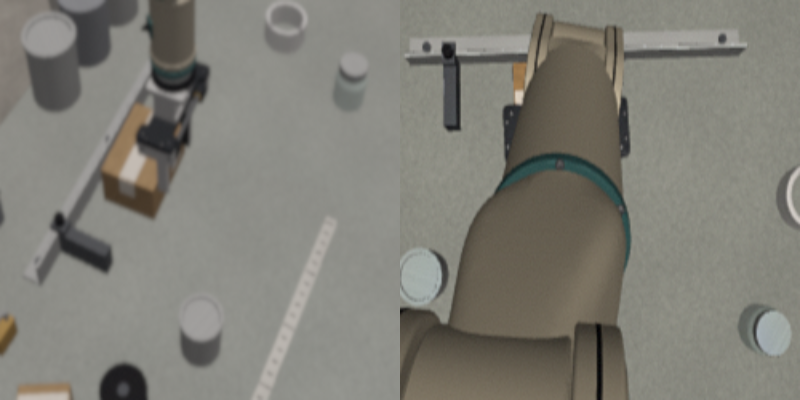

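drive_tool --moves '[[94, [5.7, 1.5, 0], [0, 0, -0.0177]], [94, [5.7, 1.4, 0], [0, 0, -0.0177]], [94, [0, 0, 0], [0, 0, 0]], [94, [-8, -0.4, 0], [0, 0, 0]], [94, [-12, -0.6, 0], [0, 0, 0]], [94, [-15, -0.7, 0], [0, 0, 0]], [94, [-10, -20, 30], [0, 0, 0]], [80, [0, -20, 33], [0, 0, -0.12]], [70, [0, -30, 33], [0, 0, -0.12]], [60, [0, -40, 0], [0, 0, -0.12]], [50, [0, -40, 0], [0, 0, -0.12]], [50, [10, -40, 0], [0, 0, -0.12]]]'

```text
t: 5.23
tcp_pos: [0.5779, -0.2412, 0.1147]
eef_rot: [-0.486, 0.874, -0.001, 0.001]
wrist_force: [0.2, -0.2, -0.2]
gripper_width: 0.0643
```

Run:
```python
from h import *
b=r.read_camera("top")
cv2.imwrite("pics/a4.png",cv2.resize(b[100:300,150:400,::-1],None,fx=3,fy=3))
s=r.read_state();print(s['tcp_pos'],s['eef_rot'],s['joint_positions'])
```

```text
[ 0.57959523 -0.25338336  0.11487079] [-4.79296284e-01  8.77628757e-01 -6.54504160e-03  1.82336995e-05] [ 0.20218418  0.68578157  0.26673197  1.65229396 -0.21869756  0.82263196
 -1.58293041]
```

View pics/a4.png

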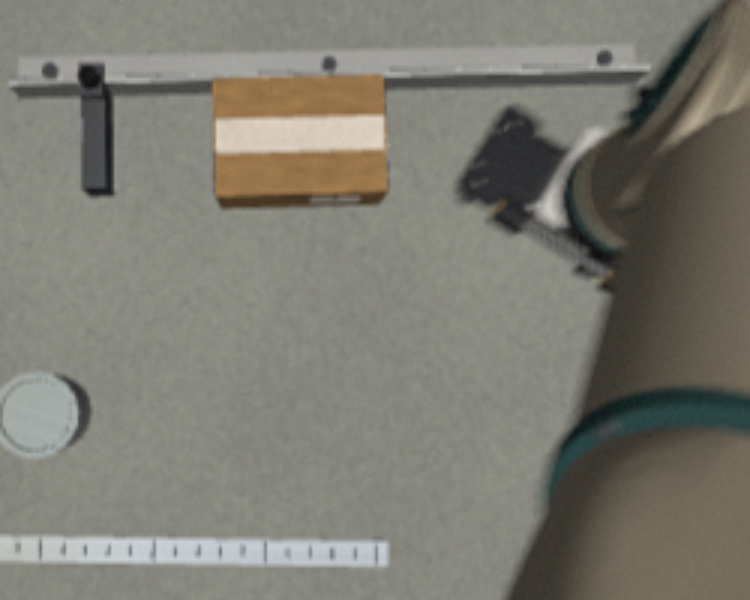

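```bash
cat >> h.py <<'E'
Cn=np.array([723.7,129.2]);YR=2.77
ex=np.array([np.cos(np.radians(YR)),np.sin(np.radians(YR))]);ey=np.array([-ex[1],ex[0]])
E
python3 - <<'E'
from h import *
b=r.read_camera("top")
# top face by hue/brightness: exclude darker front side
hsv=cv2.cvtColor(b,cv2.COLOR_RGB2HSV)
print([tuple(hsv[v,250]) for v in range(122,172,2)])
im=b.copy(); 
rc,bp,cen,m=carton(b); print(rc,cen)
print(((bp-Cn)@ex).round(1),((bp-Cn)@ey).round(1))
E
```

```text
[(np.uint8(20), np.uint8(9), np.uint8(162)), (np.uint8(40), np.uint8(6), np.uint8(136)), (np.uint8(16), np.uint8(128), np.uint8(149)), (np.uint8(16), np.uint8(122), np.uint8(150)), (np.uint8(16), np.uint8(127), np.uint8(148)), (np.uint8(16), np.uint8(126), np.uint8(156)), (np.uint8(16), np.uint8(125), np.uint8(159)), (np.uint8(16), np.uint8(129), np.uint8(150)), (np.uint8(16), np.uint8(97), np.uint8(163)), (np.uint8(17), np.uint8(33), np.uint8(218)), (np.uint8(18), np.uint8(34), np.uint8(219)), (np.uint8(17), np.uint8(34), np.uint8(218)), (np.uint8(18), np.uint8(34), np.uint8(210)), (np.uint8(16), np.uint8(31), np.uint8(213)), (np.uint8(15), np.uint8(57), np.uint8(174)), (np.uint8(16), np.uint8(134), np.uint8(148)), (np.uint8(16), np.uint8(125), np.uint8(155)), (np.uint8(16), np.uint8(127), np.uint8(142)), (np.uint8(16), np.uint8(128), np.uint8(149)), (np.uint8(16), np.uint8(123), np.uint8(151)), (np.uint8(16), np.uint8(127), np.uint8(150)), (np.uint8(15), np.uint8(129), np.uint8(123)), (np.uint8(15), np.uint8(129), np.uint8(67)), (np.uint8(17), np.uint8(75), np.uint8(88)), (np.uint8(30), np.uint8(14), np.uint8(141))]
((670.1551513671875, -45.53448486328125), (116.08470153808594, 150.92324829101562), 3.04262638092041) [669.83893723 -45.18308084]
[-120.3 -119.6   -3.5   -4.2] [ -96.8 -247.7 -247.1  -96.2]
```

drive_tool --moves '[[50, [8.5, 5, 0], [0, 0, 0.12]], [50, [8.5, 5, 0], [0, 0, 0.12]], [50, [8.5, 5, 0], [0, 0, 0.12]], [50, [8.5, 5, 0], [0, 0, 0.12]], [50, [8.5, 5, 0], [0, 0, 0.12]], [50, [8.5, 5, 0], [0, 0, 0.12]], [50, [8.5, 5, 0], [0, 0, 0.12]], [50, [8.5, 5, 0], [0, 0, 0.12]], [50, [8.5, 5, 0], [0, 0, 0.12]], [50, [8.5, 5, 0], [0, 0, 0.12]], [50, [8.5, 5, 0], [0, 0, 0.12]], [50, [7.5, 5, 0], [0, 0, 0.12]]]'

```text
t: 6.33
tcp_pos: [0.6807, -0.1783, 0.1132]
eef_rot: [0.944, -0.331, 0.001, -0.0]
wrist_force: [-0.5, -0.1, 0.1]
gripper_width: 0.0499
```

drive_tool --moves '[[50, [0, 5, 0], [0, 0, 0.12]], [50, [0, 5, 0], [0, 0, 0.12]], [50, [0, 5, 0], [0, 0, 0.12]], [50, [0, 5, 0], [0, 0, 0.12]], [50, [0, 5, 0], [0, 0, 0.12]], [50, [0, 4, 0], [0, 0, 0.12]], [50, [0, 0, 0], [0, 0, 0]]]'

```text
t: 6.92
tcp_pos: [0.6801, -0.1482, 0.1132]
eef_rot: [1.0, 0.022, 0.001, -0.001]
wrist_force: [0.3, 0.6, -0.3]
gripper_width: 0.0501
```

Run:
```python
from h import *
b=r.read_camera("top")
cv2.imwrite("pics/a5.png",cv2.resize(b[100:300,150:400,::-1],None,fx=3,fy=3))
s=r.read_state();q=s['eef_rot'];p=s['tcp_pos'][:2]*1000-Cn;print(s['tcp_pos'],q,np.degrees(2*np.arctan2(q[1],q[0])),p@ex,p@ey,s['joint_positions'])
```

```text
[ 0.67995547 -0.1490429   0.11318261] [ 9.99819614e-01  1.89683450e-02  7.88599133e-04 -5.65874085e-04] 2.1737436191328388 -57.1400063001129 -275.80376585237195 [ 0.35454706  0.78310535 -0.33032397  1.43344052  0.27945817  0.96994923
 -0.00640882]
```

View pics/a5.png

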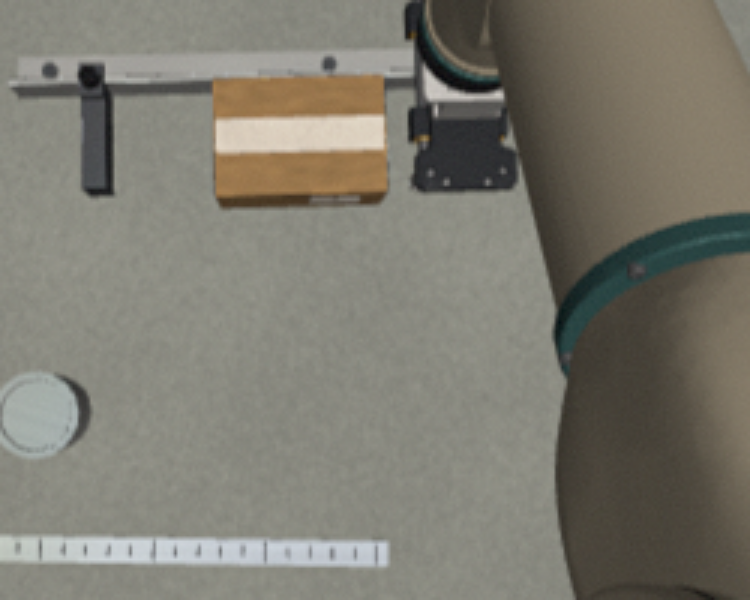

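drive_tool --moves '[[50, [0, 0, -32], [0, 0, 0.01]], [50, [0, 0, -32], [0, 0, 0]], [50, [0, 0, -30], [0, 0, 0]], [50, [0, 0, 0], [0, 0, 0]], [50, [-0.4, 8, 0], [0, 0, 0]], [50, [-0.4, 8, 0], [0, 0, 0]], [50, [-0.3, 6, 0], [0, 0, 0]], [50, [-0.3, 6, 0], [0, 0, 0]], [50, [-0.3, 6, 0], [0, 0, 0]], [50, [-0.3, 6, 0], [0, 0, 0]], [50, [-0.3, 6, 0], [0, 0, 0]], [50, [-0.3, 6, 0], [0, 0, 0]]]'

```text
t: 7.97
tcp_pos: [0.6789, -0.1015, 0.0216]
eef_rot: [1.0, 0.023, 0.002, 0.003]
wrist_force: [0.0, -7.3, 3.8]
gripper_width: 0.0501
```

Run:
```python
from h import *
b=r.read_camera("top")
cv2.imwrite("pics/a6.png",cv2.resize(b[100:300,150:400,::-1],None,fx=3,fy=3))
s=r.read_state();q=s['eef_rot'];p=s['tcp_pos'][:2]*1000-Cn;print(s['tcp_pos'],s['wrist_force'],np.degrees(2*np.arctan2(q[1],q[0])),p@ex,p@ey)
```

```text
[ 0.67885157 -0.09894843  0.02157307] [ 0.1693184  -3.59105729  3.71687797] 2.7525149829899687 -55.821709742876415 -225.7144708771327
```

View pics/a6.png

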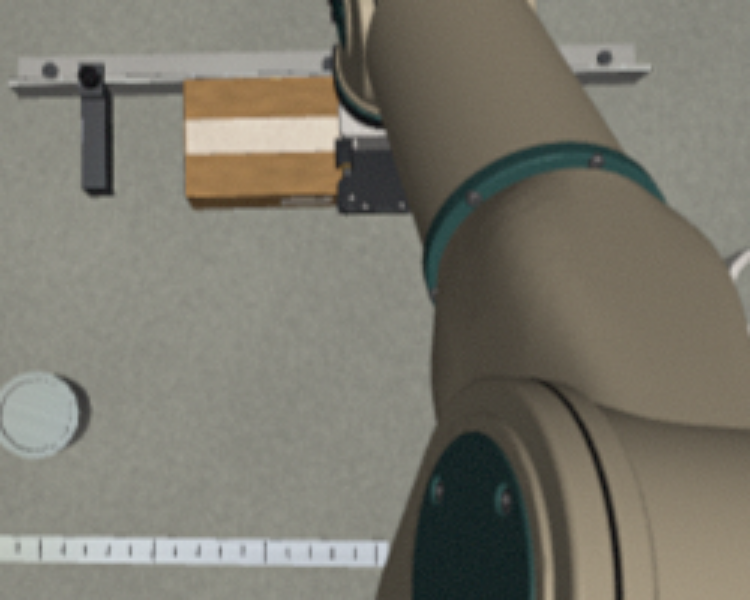

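drive_tool --moves '[[50, [-0.3, 6, 0], [0, 0, 0]], [50, [-0.3, 6, 0], [0, 0, 0]], [50, [-0.3, 6, 0], [0, 0, 0]], [50, [-0.3, 6, 0], [0, 0, 0]], [50, [-0.3, 6, 0], [0, 0, 0]], [50, [-0.3, 6, 0], [0, 0, 0]], [50, [-0.3, 6, 0], [0, 0, 0]], [50, [-0.3, 6, 0], [0, 0, 0]], [50, [-0.3, 6, 0], [0, 0, 0]], [50, [-0.2, 4, 0], [0, 0, 0]], [50, [-0.1, 2, 0], [0, 0, 0]], [50, [0, 0, 0], [0, 0, 0]]]'

```text
t: 9.02
tcp_pos: [0.6759, -0.0405, 0.0214]
eef_rot: [1.0, 0.024, 0.002, 0.002]
wrist_force: [1.7, -5.8, 5.0]
gripper_width: 0.0496
```

Run:
```python
from h import *
b=r.read_camera("top")
cv2.imwrite("pics/a7.png",cv2.resize(b[100:220,140:300,::-1],None,fx=5,fy=5))
s=r.read_state();q=s['eef_rot'];p=s['tcp_pos'][:2]*1000-Cn;print(s['tcp_pos'],s['wrist_force'],np.degrees(2*np.arctan2(q[1],q[0])),p@ex,p@ey)
```

```text
[ 0.67587422 -0.04048334  0.02128301] [ 1.06403395 -4.99545294  4.76580791] 2.696004448711167 -55.9701456505348 -167.17381488274907
```

View pics/a7.png

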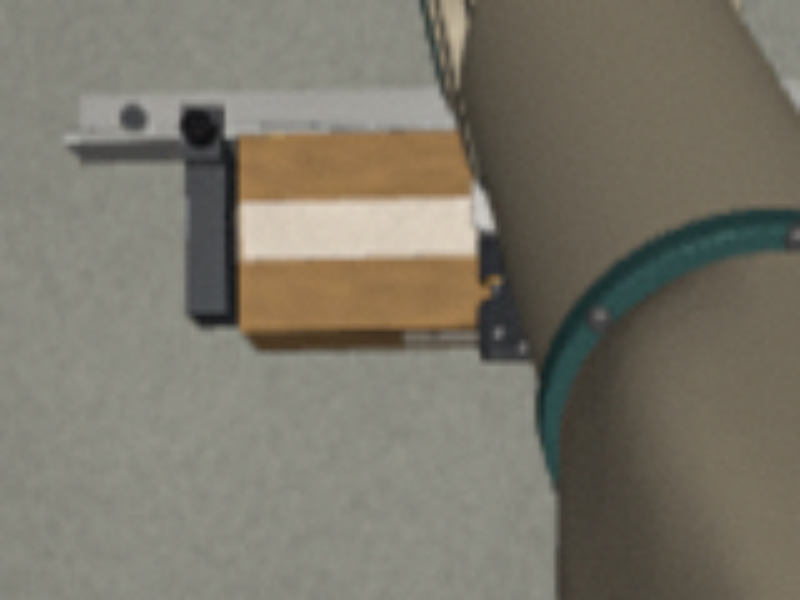

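drive_tool --moves '[[50, [-0.2, 3, 0], [0, 0, 0]], [50, [-0.1, 2, 0], [0, 0, 0]], [50, [-0.1, 2, 0], [0, 0, 0]]]'

```text
t: 9.32
tcp_pos: [0.6754, -0.0346, 0.0212]
eef_rot: [1.0, 0.023, 0.002, 0.002]
wrist_force: [0.3, -6.1, 6.0]
gripper_width: 0.0496
```

drive_tool --moves '[[50, [0, 1, 0], [0, 0, 0]], [50, [0, 0, 0], [0, 0, 0]]]'

```text
t: 9.48
tcp_pos: [0.6753, -0.0331, 0.0212]
eef_rot: [1.0, 0.023, 0.002, 0.002]
wrist_force: [0.9, -6.0, 5.3]
gripper_width: 0.0497
```

drive_tool --moves '[[50, [0, 1, 0], [0, 0, 0]], [50, [0, 0, 0], [0, 0, 0]]]'

```text
t: 9.65
tcp_pos: [0.6753, -0.0324, 0.0212]
eef_rot: [1.0, 0.023, 0.002, 0.002]
wrist_force: [-0.7, -6.8, 5.1]
gripper_width: 0.0503
```

drive_tool --moves '[[50, [0, 1, 0], [0, 0, 0]], [50, [0, 0, 0], [0, 0, 0]]]'

```text
t: 9.82
tcp_pos: [0.6752, -0.0316, 0.0212]
eef_rot: [1.0, 0.023, 0.002, 0.002]
wrist_force: [0.5, -6.0, 5.1]
gripper_width: 0.0502
```

drive_tool --moves '[[50, [0, 1, 0], [0, 0, 0]], [50, [0, 0, 0], [0, 0, 0]]]'

```text
t: 9.98
tcp_pos: [0.6752, -0.0308, 0.0212]
eef_rot: [1.0, 0.023, 0.002, 0.002]
wrist_force: [-0.6, -6.6, 6.4]
gripper_width: 0.0497
```

drive_tool --moves '[[50, [0, 1, 0], [0, 0, 0]], [50, [0, 0, 0], [0, 0, 0]]]'

```text
t: 10.15
tcp_pos: [0.6752, -0.0308, 0.0212]
eef_rot: [1.0, 0.023, 0.002, 0.003]
wrist_force: [0.5, -8.1, 5.4]
gripper_width: 0.05
```

drive_tool --moves '[[50, [0, 1.5, 0], [0, 0, 0]], [50, [0, 0, 0], [0, 0, 0]]]'

```text
t: 10.32
tcp_pos: [0.6752, -0.0308, 0.0212]
eef_rot: [1.0, 0.023, 0.002, 0.004]
wrist_force: [0.8, -10.5, 5.4]
gripper_width: 0.05
```

drive_tool --moves '[[50, [0, 1.5, 0], [0, 0, 0]], [50, [0, 0, 0], [0, 0, 0]]]'

```text
t: 10.48
tcp_pos: [0.6752, -0.0309, 0.0212]
eef_rot: [1.0, 0.023, 0.002, 0.005]
wrist_force: [0.5, -12.4, 5.3]
gripper_width: 0.0501
```

Run:
```python
from h import *
b=r.read_camera("top");a=r.read_camera("side")
cv2.imwrite("pics/a8.png",np.hstack([cv2.resize(b[105:205,150:250,::-1],None,fx=4,fy=4),cv2.resize(a[170:270,130:230,::-1],None,fx=4,fy=4)]))
s=r.read_state();print(s['tcp_pos'],s['wrist_force'])
```

```text
[ 0.67516597 -0.03090997  0.02122545] [  0.93343715 -12.61549703   5.48744762]
```

View pics/a8.png

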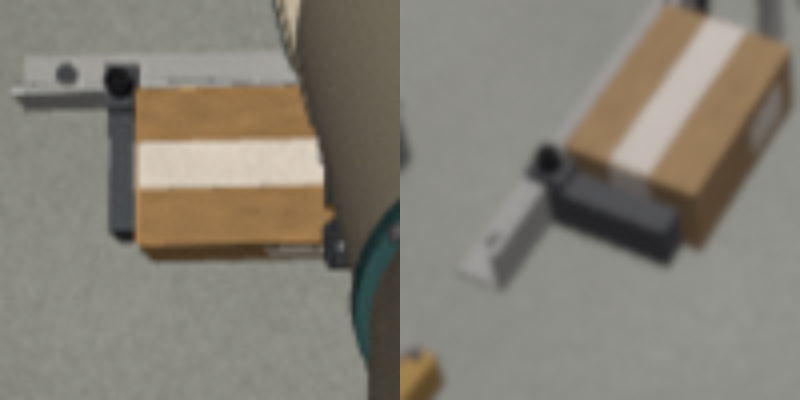

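drive_tool --moves '[[50, [0.1, -5, 0], [0, 0, 0]], [50, [0.4, -10, 0], [0, 0, 0]], [50, [0.5, -12, 0], [0, 0, 0]], [50, [0, -5, 30], [0, 0, 0]], [50, [0, 0, 35], [0, 0, 0]], [50, [0, 0, 35], [0, 0, 0]], [60, [-10, 0, 0], [0, 0, -0.12]], [70, [-10, 0, 0], [0, 0, -0.12]], [80, [-10, 0, 0], [0, 0, -0.12]], [94, [-10, 5, 0], [0, 0, -0.12]], [94, [-10, 5, 0], [0, 0, -0.12]], [94, [-10, 10, 0], [0, 0, -0.12]]]'

```text
t: 11.58
tcp_pos: [0.6139, -0.0361, 0.119]
eef_rot: [0.943, -0.333, -0.0, -0.0]
wrist_force: [0.7, -0.4, -0.3]
gripper_width: 0.0863
```

drive_tool --moves '[[94, [-10, 14, 0], [0, 0, -0.12]], [94, [-10, 14, 0], [0, 0, -0.12]], [94, [-6, 14, 0], [0, 0, -0.12]], [94, [-5, 14, 0], [0, 0, -0.12]], [94, [0, 14, 0], [0, 0, -0.12]], [94, [0, 14, 0], [0, 0, -0.12]], [94, [0, 6, 0], [0, 0, -0.12]], [94, [0, 0, 0], [0, 0, 0]]]'

```text
t: 12.25
tcp_pos: [0.5833, 0.0578, 0.1189]
eef_rot: [0.728, -0.686, -0.001, -0.001]
wrist_force: [-0.0, -0.7, -0.7]
gripper_width: 0.0941
```

Run:
```python
from h import *
a=r.read_camera("side")
cv2.imwrite("pics/a9.png",cv2.resize(a[130:280,100:300,::-1],None,fx=4,fy=4))
s=r.read_state();q=s['eef_rot'];p=s['tcp_pos'][:2]*1000-Cn;print(s['tcp_pos'],s['wrist_force'],np.degrees(2*np.arctan2(q[1],q[0])),p@ex,p@ey)
```

```text
[0.58340338 0.05611634 0.1189335 ] [-0.14645274 -0.62722273 -0.1642208 ] -86.353106884975 -143.66459364427726 -66.21817721376235
```

View pics/a9.png

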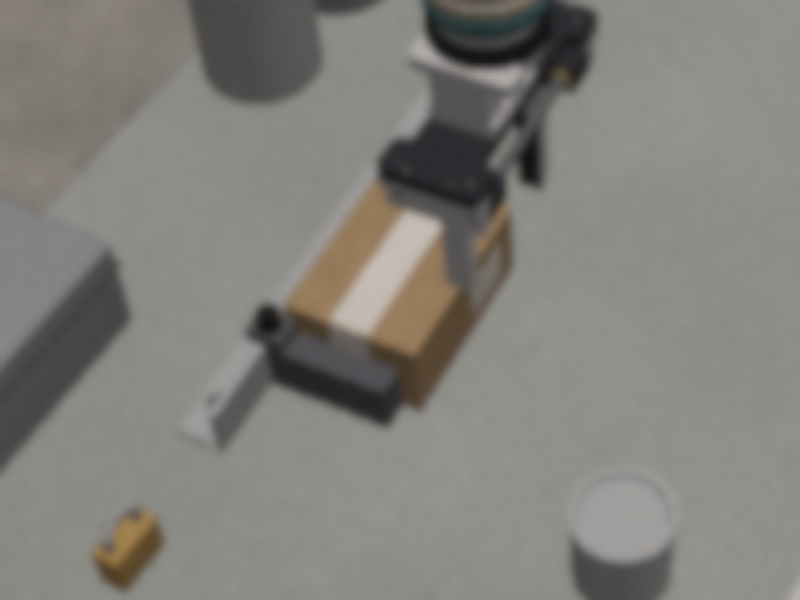

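drive_tool --moves '[[94, [0, -8, -32], [0, 0, -0.014]], [94, [0, 0, -34], [0, 0, 0]], [94, [0, 0, -32], [0, 0, 0]], [94, [0, 0, 0], [0, 0, 0]], [94, [7, 0.3, 0], [0, 0, 0]], [94, [7, 0.3, 0], [0, 0, 0]], [94, [6, 0.3, 0], [0, 0, 0]], [94, [2, 0.1, 0], [0, 0, 0]], [94, [2, 0.1, 0], [0, 0, 0]], [94, [0, 0, 0], [0, 0, 0]]]'

```text
t: 13.13
tcp_pos: [0.6085, 0.0482, 0.022]
eef_rot: [0.723, -0.691, 0.001, -0.001]
wrist_force: [-0.3, -0.3, -0.2]
gripper_width: 0.0937
```

drive_tool --moves '[[94, [1.5, 0.1, 0], [0, 0, 0]], [94, [0, 0, 0], [0, 0, 0]]]'

```text
t: 13.3
tcp_pos: [0.6088, 0.0482, 0.0213]
eef_rot: [0.723, -0.691, -0.0, 0.0]
wrist_force: [-0.4, 0.1, 0.4]
gripper_width: 0.0941
```

drive_tool --moves '[[94, [1.5, 0.1, 0], [0, 0, 0]], [94, [0, 0, 0], [0, 0, 0]]]'

```text
t: 13.47
tcp_pos: [0.6087, 0.0482, 0.0208]
eef_rot: [0.723, -0.691, -0.001, 0.001]
wrist_force: [-4.8, -0.3, 3.6]
gripper_width: 0.0944
```

drive_tool --moves '[[94, [1.5, 0.1, 0], [0, 0, 0]], [94, [0, 0, 0], [0, 0, 0]]]'

```text
t: 13.63
tcp_pos: [0.6087, 0.0483, 0.0206]
eef_rot: [0.723, -0.691, -0.002, 0.002]
wrist_force: [-7.8, -0.5, 5.7]
gripper_width: 0.0937
```

drive_tool --moves '[[94, [1.5, 0.1, 0], [0, 0, 0]], [94, [0, 0, 0], [0, 0, 0]]]'

```text
t: 13.8
tcp_pos: [0.6111, 0.0483, 0.0206]
eef_rot: [0.723, -0.691, -0.002, 0.002]
wrist_force: [-6.3, 0.0, 3.8]
gripper_width: 0.0941
```

drive_tool --moves '[[94, [1.5, 0.1, 0], [0, 0, 0]], [94, [0, 0, 0], [0, 0, 0]]]'

```text
t: 13.97
tcp_pos: [0.6126, 0.0484, 0.0206]
eef_rot: [0.723, -0.691, -0.002, 0.002]
wrist_force: [-6.1, -1.4, 4.5]
gripper_width: 0.0939
```

drive_tool --moves '[[94, [1.5, 0.1, 0], [0, 0, 0]], [94, [0, 0, 0], [0, 0, 0]]]'

```text
t: 14.13
tcp_pos: [0.6132, 0.0484, 0.0206]
eef_rot: [0.723, -0.691, -0.002, 0.002]
wrist_force: [-7.1, -0.3, 5.3]
gripper_width: 0.0941
```

drive_tool --moves '[[94, [1.5, 0.1, 0], [0, 0, 0]], [94, [0, 0, 0], [0, 0, 0]]]'

```text
t: 14.3
tcp_pos: [0.6131, 0.0484, 0.0205]
eef_rot: [0.723, -0.691, -0.003, 0.003]
wrist_force: [-10.5, -0.7, 8.3]
gripper_width: 0.0938
```

drive_tool --moves '[[94, [1.5, 0.1, 0], [0, 0, 0]], [94, [0, 0, 0], [0, 0, 0]]]'

```text
t: 14.47
tcp_pos: [0.613, 0.0484, 0.0204]
eef_rot: [0.723, -0.691, -0.004, 0.004]
wrist_force: [-13.0, -0.6, 9.8]
gripper_width: 0.0942
```

drive_tool --moves '[[94, [1.5, 0.1, 0], [0, 0, 0]], [94, [0, 0, 0], [0, 0, 0]]]'

```text
t: 14.63
tcp_pos: [0.6129, 0.0483, 0.0202]
eef_rot: [0.723, -0.691, -0.005, 0.006]
wrist_force: [-15.8, -0.9, 12.3]
gripper_width: 0.0941
```

drive_tool --moves '[[94, [2, 0.1, 0], [0, 0, 0]], [94, [0, 0, 0], [0, 0, 0]], [94, [-5, -0.2, 0], [0, 0, 0]], [94, [-5, -0.2, 0], [0, 0, 0]], [94, [-8, -0.4, 0], [0, 0, 0]], [94, [-12, -0.5, 0], [0, 0, 0]], [94, [-15, -0.5, 0], [0, 0, 0]], [94, [0, 0, 35], [0, 0, 0]], [94, [0, 0, 35], [0, 0, 0]], [94, [0, -20, 35], [0, 0, 0]], [94, [0, -38, 0], [0, 0, 0]], [94, [0, -38, 0], [0, 0, 0]]]'

```text
t: 15.63
tcp_pos: [0.5814, -0.0483, 0.129]
eef_rot: [0.724, -0.69, 0.003, -0.003]
wrist_force: [0.0, -0.3, 0.1]
gripper_width: 0.0939
```

drive_tool --moves '[[94, [0, -40, 0], [0, 0, 0]], [94, [0, -40, 0], [0, 0, 0]], [94, [0, -40, 0], [0, 0, 0]], [94, [0, -40, 0], [0, 0, 0]], [94, [0, -40, 0], [0, 0, 0]], [94, [0, 0, 0], [0, 0, 0]]]'

```text
t: 16.13
tcp_pos: [0.5766, -0.2617, 0.1266]
eef_rot: [0.719, -0.695, 0.004, 0.002]
wrist_force: [0.1, -0.3, -0.2]
gripper_width: 0.0942
```

```bash
sed -i 's/hsv\[...,2\]>70/hsv[...,2]>118/' h.py
python3 - <<'E'
from h import *
b=r.read_camera("top");a=r.read_camera("side")
cv2.imwrite("pics/b0.png",np.hstack([cv2.resize(b[105:205,150:250,::-1],None,fx=4,fy=4,interpolation=cv2.INTER_CUBIC),cv2.resize(a[150:250,130:230,::-1],None,fx=4,fy=4,interpolation=cv2.INTER_CUBIC)]))
cv2.imwrite("pics/b0t.png",b[:,:,::-1]);cv2.imwrite("pics/b0s.png",a[:,:,::-1])
rc,bp,cen,m=carton(b); print(rc,cen)
print(((bp-Cn)@ex).round(1),((bp-Cn)@ey).round(1)); print(r.read_state()['tcp_pos'])
E
```

```text
((675.1978759765625, 51.48994445800781), (105.14864349365234, 150.8175811767578), 2.518308401107788) [674.6353537   50.91604479]
[-104.4 -105.1    0.     0.7] [ 4.000e-01 -1.505e+02 -1.509e+02 -1.000e-01]
[ 0.57797226 -0.25173068  0.12601915]
```

View pics/b0.png

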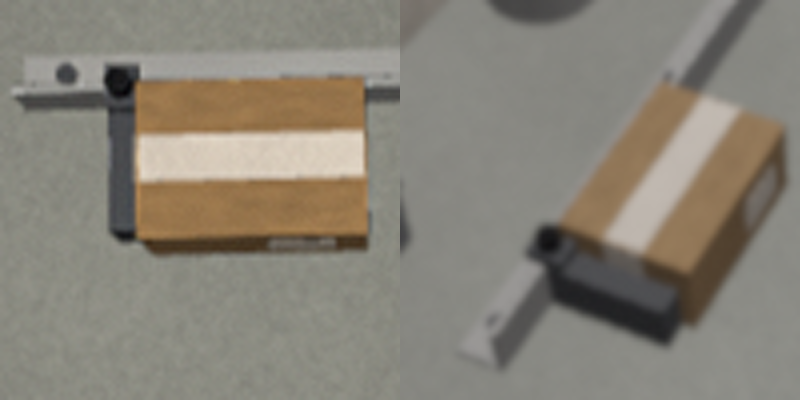

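Run:
```python
import cv2,numpy as np
for n in "ts":
    a=cv2.imread("pics/%s0.png"%("top" if n=="t" else "side"));b=cv2.imread(f"pics/b0{n}.png")
    d=cv2.GaussianBlur(cv2.absdiff(a,b).max(2),(5,5),0)
    cs,_=cv2.findContours((d>25).astype(np.uint8),cv2.RETR_EXTERNAL,cv2.CHAIN_APPROX_SIMPLE)
    print(n,[cv2.boundingRect(c) for c in cs])
```

```text
t [(498, 370, 14, 14), (439, 210, 1, 2), (438, 183, 3, 3), (226, 162, 70, 62), (182, 123, 61, 47), (315, 96, 185, 288)]
s [(451, 199, 61, 57), (463, 197, 1, 1), (506, 192, 6, 11), (483, 186, 10, 14), (435, 184, 26, 33), (169, 171, 58, 61), (238, 160, 37, 54), (500, 120, 12, 63), (286, 84, 5, 6), (293, 80, 1, 1), (509, 73, 3, 3), (256, 65, 34, 63), (403, 14, 28, 33), (408, 0, 104, 198), (437, 0, 14, 14), (406, 0, 27, 22), (261, 0, 45, 68)]
```

View pics/b0s.png

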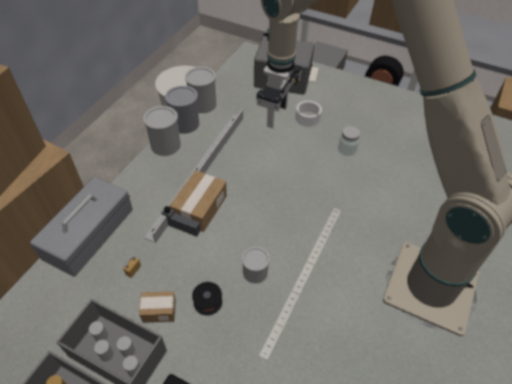

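```bash
python3 -c "
from station import r
s=r.read_state();print(s['t'],s['wrist_force']);print(r.sign_off())"
```

```text
16.2333 [-0.26214395  0.89862428 -0.55131133]
the job is handed in; nothing more can be done
None
```

The carton now sits in the corner, with its long side against the rail and its end against the stop. I handed the job in at 16.2 s of the 48 s allowed.

**What I did:** I made three pushes, each with two fingertips and without gripping or lifting:
1. Against the long side, turning the carton about 22° until it was square, a few mm short of the rail.
2. Along the rail to the end stop, until the tool stopped moving and the force rose to about 12 N.
3. Square onto the rail, until the tool stopped moving and the force rose to about 16 N. I then pressed 2 mm further without reading the force at its peak, and backed the arm away clear of everything.

**Last checks:**
- **Position:** the top camera puts the far side within 0 to 0.7 mm of the rail face and the end within 0.4 mm of the stop face. The calibration is only good to about 2 mm.
- **Angle:** the carton measured 2.5° and the rail 2.8°. I took that difference as measurement noise.
- **Bystanders:** comparing the first and last pictures, changes showed only at the carton and the arm. None of the bystanders had moved.
- **Not rechecked:** I did not push the end against the stop again after the final push onto the rail. That the end is still flush rests on the camera measurement.

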